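Nest the feeding pots with their handles fanned

TASK

Put the washed pots away in the drawer as one nest: take the middle pot off the draining stand and lower it upright into the large pot, then lower the small pot into the middle one, letting go of each only when it is down on the floor of the pot below. Fan the three handles like a hand of cards: each about 45 degrees further round than the handle below it, both steps in the same direction (either way). Leave the large pot where it stands and do not disturb the mug, the dispenser or the spoons.

Things in the scene. Friction and masses are not known exactly. Their poses are not given: they have to be found in the camera images.
- large_centre (a point): Large round stainless pot, loose, upright in the drawer: outer diameter 100 mm, 50 mm high, straight 4 mm wall, bottom 10 mm thick, 0.4 kg. Point on its axis, 25 mm above its underside. Own z: axis, towards the mouth; own x: along the handle, a mint silicone bar (18 mm wide, 12 mm thick, top 2 mm below the rim) square to the axis, reaching 115 mm from it.
- large_handle (a point): Point on the large pot's handle, 100 mm from the pot's axis and 8 mm below the rim (the middle of the handle's thickness). Axes as large_centre.
- middle_centre (a point): Middle pot, loose, same shape, handle and axes: outer diameter 66 mm, 62 mm high, wall 4 mm, bottom 10 mm, about 0.22 kg. Starts on the stand, underside flat on the sloping face (axis leans 32 degrees), handle pointing up the slope. Point on its axis, 31 mm above its underside. Nested, its underside is 10 mm above the large pot's, its rim 22 mm above the large rim.
- middle_handle (a point): Point on the middle pot's handle, 100 mm from the pot's axis and 8 mm below its rim. Axes as middle_centre.
- small_centre (a point): Small pot, loose, same shape, handle and axes: outer diameter 44 mm, 74 mm high, wall 4 mm, bottom 10 mm, about 0.13 kg. Starts on the stand beside the middle pot (either may be the nearer), leaning alike. Point on its axis, 37 mm above its underside. Nested, its underside is 10 mm above the middle pot's, its rim 22 mm above the middle rim.
- small_handle (a point): Point on the small pot's handle, 100 mm from the pot's axis and 8 mm below its rim. Axes as small_centre.
- stand_face (a point): Pale draining stand, fixed, 290 mm long (own x); its flat non-slip face, 130 mm from low to high edge, slopes 32 degrees, rising towards own +y (roughly the robot's left). Point: middle of that face, 46 mm above the worktop; own z vertical. The high edge is 80 mm above the worktop; a 12 mm stop runs along the low edge. The two pots stand on the face about 65 mm to either side of the point.
- drawer_floor (a point): Open plywood drawer, fixed on the worktop, left or right of the stand: 400 mm (own x) by 340 mm (own y), walls 12 mm thick, 45 mm high. Point: middle of its inner floor, 9 mm above the worktop. A clear divider 32 mm high runs along own y at 35 mm to +x; the large pot stands on its -x side, mug, dispenser and spoons on its +x side.
- mug: White ceramic mug, 76 mm diameter, 85 mm high, handle at own +y, standing in the drawer; origin at the centre of its underside. Bystander.
- dispenser: Blue pill-shaped formula dispenser with a pale twist cap, 62 mm diameter, 106 mm high, standing in the drawer; origin at the centre of its underside. Bystander.
- spoon1: Baby spoon, steel with mint silicone grip, 128 mm long along own x, lying in the drawer; origin under its middle. Bystander.
- spoon2: Baby spoon, steel with peach silicone grip, 128 mm long along own x, lying in the drawer; origin under its middle. Bystander.
Things that resemble listed ones, but are neither listed nor needed, are in the scene too. Leave any red look-alike of the part that bears small_centre alone.

How it is judged:
On the way, in this order (a step that is already met when the one before it is completed fails the run):
1. the middle pot is lowered into the large pot and is down on its floor while still held (horizontal distance between middle_centre and large_centre below 0.022 m and z of middle_centre in the frame of large_centre below 0.024 m and contact force between middle and the fingers above 0.3 N), for 0.1 s.
2. then the small pot is lowered into the nested middle pot and is down on its floor while still held (horizontal distance between small_centre and middle_centre below 0.018 m and z of small_centre in the frame of middle_centre below 0.024 m and horizontal distance between middle_centre and large_centre below 0.022 m and z of middle_centre in the frame of large_centre below 0.024 m and contact force between small and the fingers above 0.3 N), for 0.1 s.
At the end, for the whole second after the job is handed in: Middle pot in the large, small in the middle: each upright within 5 degrees, underside 10 mm (within 4 mm) above that of the pot below; each handle 23 to 67 degrees from the one below, both steps the same way round (small and large handle points over 95 mm apart); at rest, released (horizontal distance between middle_centre and large_centre below 0.02 m and z of middle_centre in the frame of large_centre between 0.012 and 0.02 m and horizontal distance between small_centre and middle_centre below 0.015 m and z of small_centre in the frame of middle_centre between 0.012 and 0.02 m and angle between large_centre's own z axis and vertical below 0.08 rad and angle between each of middle_centre, small_centre's own z axis and vertical below 0.1 rad and angle between the x axis of middle_centre and the x axis of large_centre, either way round between 0.4 and 1.18 rad and horizontal distance between middle_handle and large_handle below 0.135 m and angle between the x axis of small_centre and the x axis of middle_centre, either way round between 0.4 and 1.18 rad and horizontal distance between small_handle and middle_handle below 0.135 m and horizontal distance between small_handle and large_handle above 0.095 m and linear speed of each of middle, small, large below 0.02 m/s); the robot touches nothing.
It fails at once if the large pot is shoved more than 40 mm or tipped (distance of large_centre from where it was at the start of the episode above 0.04 m or angle between large_centre's own z axis and vertical above 0.35 rad).
It fails at once if the mug is moved by more than 30 mm or tipped (distance of mug from where it was at the start of the episode above 0.03 m or angle between mug's own z axis and vertical above 0.4 rad).
It fails at once if the dispenser is moved by more than 30 mm or tipped (distance of dispenser from where it was at the start of the episode above 0.03 m or angle between dispenser's own z axis and vertical above 0.4 rad).
It fails at once if a spoon is moved by more than 30 mm (distance of any of spoon1, spoon2 from where it was at the start of the episode above 0.03 m).
It also fails if it takes over 67 s, if anything falls off the work surface, if the arm or the gripper's body presses on something with over 40 N, if the wrist force passes 120 N, or if a joint passes its speed limit or range.

ROBOT

A 6-joint arm with a two-finger parallel gripper is mounted at the origin on the work surface. World frame = base frame: x ahead of the robot, y to its left, z up, the work surface at z = 0. Lengths are in m, angles in rad, forces in N, time in s.
With the tool pointing down it reaches from about 0.3 to 0.775 m from the base axis. Payload 14.6 kg.
Tool frame: the origin (TCP) lies on the centre line of the jaws, within the pads' length; the fingertips stand 19 mm ahead of it and the grasp point (between the pads) is the TCP; z points along the fingers, y is the direction in which the jaws open and shut (so a half turn about z gives the same grasp; the last joint's range is limited). The gripper opens to 94 mm and grips with 3 to 60 N. Pads are 16 mm wide; open, the fingers measure 119 mm over their backs; the gripper's body (75 mm by 177 mm) begins 78 mm behind the grasp point.
Start: joints at [-1.38, 0.3, 1.521, -0, 1.321, -0.067], TCP at [0.14, -0.532, 0.224] pointing down, gripper open.
Joint ranges: [-3.03, 3.03], [-0.79, 2.21], [0.23, 2.52], [-1.04, 4.18], [0, 3.07], [-2.55, 2.55]. Speed limits (rad/s): [2.22, 2.22, 2.57, 3.14, 3.14, 3.14].

INTERFACE

Orientations are given as [roll, pitch, yaw] about the fixed x, y, z axes, in that order (R = Rz(yaw) Ry(pitch) Rx(roll)).
In Python, from station import ctrl gives the robot as it stands. The module is installed in compiled form; this text tells all that it offers.
- The arm moves only by the shell command python3 -m creep 'ROWS' [FORCE]. ROWS is a JSON object of lists of equal length, an entry for each row: "translation": the shift along the world's x, y, z in mm, a list of three; "yaw": the turn about the world's z in rad; "gripper": the closure in counts, from 0 (fully open) to 255 (shut). A call has 1 to 5 rows; each row is the pose to reach, as a shift and turn from the pose measured when the call began; what a row does not reach only later rows make up. A row lasts 1/12 s, in which the tool goes at most 41.7 mm and 7.16 degrees, less where a joint would pass 70% of its speed; a pose out of reach is approached as far as the arm can. A call with a gripper value outside its range is refused whole. The fingers move at their own pace and stop on an object; FORCE is the grip in N (left out, the last holds). Time passes only in rows, so rows that repeat a pose let the fingers close. It gives the time, the measured TCP pose, the force and the opening at its end, in the units of the state.
- ctrl.get_obs(): the state, without advancing time (a new reading comes with each control period).
- ctrl.camera(name): name is "scene" or "side" or "wrist"; returns a dict with "pixels" (420x560x3 uint8, red, green, blue), "depth" (420x560 float32, m along the optical axis (not along the pixel's ray), 0 where there is no reading), "fx", "fy", "cx", "cy" (pixels), "R" (3x3) and "t" (3): a world point X has camera coordinates R X + t; the wrist camera has in their place "tool_from_camera" (4x4, takes a point from camera to tool coordinates, whose origin is the TCP and whose axes are the flange's). Camera axes: x right, y down, z forward; pixel columns grow to the right and rows downward; lengths in m; the calibration is good to about 2 mm. A picture is of the moment at which its call begins: read the wrist's pose just before it.
- ctrl.hand_in(): hands the job in, once; it reports no verdict.
The state is a dict: "time_s": time; "qpos": joint angles; "joint_vel": joint speeds; "tau": joint torques, N m; "ee_pos": TCP position; "eef_rot": TCP orientation; "force": force on the tool from outside, world axes, zero at the start; "moment": the same for the moment, N m; "grip_width": finger opening in m.
Only numpy, scipy, OpenCV 4.12 (cv2) and the standard library are available. Lean on these libraries where they do the work, as an engineer would, in place of code of your own. Each camera call takes 0.05 s, during which the arm holds its last target. There are 200 camera calls.

## Working session

There is one attempt and no reset: what is moved stays moved. The work goes in short steps, Python scripts to look and compute and a shell command to move; the robot and the scene stay as the last step left them, time stands still between calls to the robot, and variables do not carry over. Pictures are saved under pics/ and viewed, about 8 in all and at most 12, crops included, and the job is handed in when it is done.

```bash
mkdir -p pics; cat > h.py <<'E'
import numpy as np,cv2
from station import ctrl
from scipy.spatial.transform import Rotation as Ro
def shot(name,fn=None):
    o=ctrl.get_obs(); c=ctrl.camera(name)
    if name=='wrist':
        T=np.eye(4);T[:3,:3]=Ro.from_euler('xyz',o['eef_rot']).as_matrix();T[:3,3]=o['ee_pos']
        C=T@np.array(c['tool_from_camera']); Rw,tw=C[:3,:3],C[:3,3]
    else:
        R=np.array(c['R']);Rw=R.T;tw=-R.T@np.array(c['t'])
    d=c['depth'];v,u=np.mgrid[:d.shape[0],:d.shape[1]]
    P=np.stack([(u-c['cx'])/c['fx']*d,(v-c['cy'])/c['fy']*d,d],-1)@Rw.T+tw
    P[d==0]=np.nan
    if fn: cv2.imwrite('pics/'+fn,c['pixels'][...,::-1])
    np.savez('/tmp/'+name,P=P,px=c['pixels'],Rw=Rw,tw=tw,K=[c['fx'],c['fy'],c['cx'],c['cy']])
    return c['pixels'],P
E
python3 - <<'E'
from h import *
a,_=shot('scene','s1.png');b,_=shot('side','d1.png')
o=ctrl.get_obs();print(o['time_s'],o['ee_pos'],o['eef_rot'],o['force'])
for n in('scene','side'):
    z=np.load(f'/tmp/{n}.npz');print(n,z['tw'],z['Rw'][:,2],z['K'])
E
```

```text
0.1 [ 0.14017438 -0.53162116  0.22396327] [-3.14059733e+00 -7.29232550e-05  2.57783504e-01] [ 0.26917302 -0.6789085  -1.18439874]
scene [0.98498599 0.08037185 0.89521768] [-0.53095708 -0.01372549 -0.84728755] [382.73448359 382.73448359 275.22297797 204.91262924]
side [0.01564461 0.53125199 0.93504892] [ 0.47102058 -0.43398897 -0.76797994] [440.70055976 440.70055976 275.97688884 211.4501278 ]
```

View pics/s1.png

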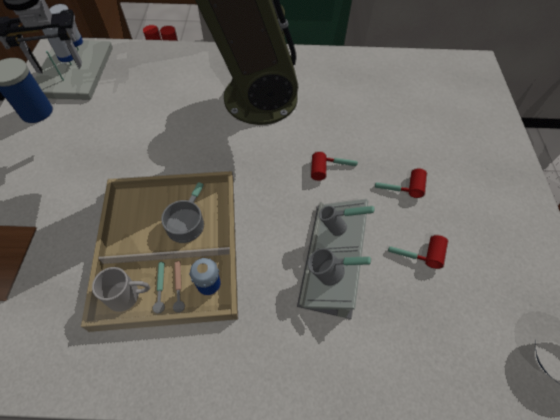

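View pics/d1.png

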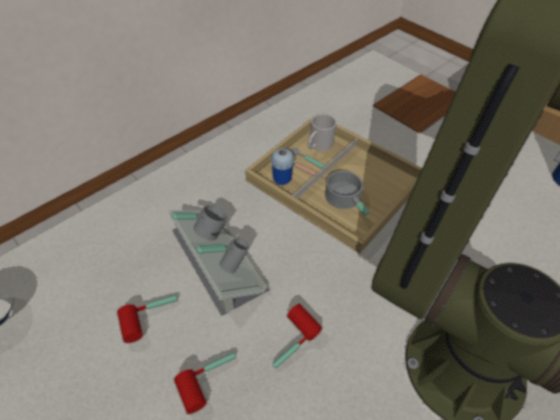

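Candidates in the scene image: the pots on the stand are at (333,218), narrower and so the small pot, and at (325,265), wider and so the middle pot. The large pot is at (183,222) with its handle up-right. The red look-alikes at (319,165), (418,183) and (437,250) must be left alone. The mug is at (112,287), the dispenser at (205,275) and the spoons at (160,285) and (178,285).

```bash
python3 - <<'E'
from h import *
for n in('scene','side'):
    z=np.load(f'/tmp/{n}.npz');P=z['P'];px=z['px']
    hsv=cv2.cvtColor(px,cv2.COLOR_RGB2HSV)
    m=cv2.inRange(hsv,(60,50,90),(95,200,255))
    k,l,s,c=cv2.connectedComponentsWithStats(m)
    print(n)
    for i in range(1,k):
        if s[i,4]<40: continue
        Q=P[l==i];Q=Q[np.isfinite(Q).all(1)];
        if len(Q)<20: continue
        mu=np.median(Q,0);d=np.linalg.svd(Q-Q.mean(0),full_matrices=False)[2][0]
        t=(Q-mu)@d
        print(c[i].round(),s[i,4],'mean',mu.round(3),'dir',d.round(2),'ends',(mu+d*np.percentile(t,1)).round(3),(mu+d*np.percentile(t,99)).round(3))
# stand / pots in scene
z=np.load('/tmp/scene.npz');P=z['P'];
for name,(u0,v0) in dict(l=(183,222),m=(325,265),s=(333,218)).items():
    print(name,P[v0,u0].round(3))
# face plane from pale face pixels
pts=np.array([P[v,u] for u,v in((350,295),(320,290),(350,240),(330,297),(345,298))]);print(pts.round(3))
a=np.load('/tmp/scene.npz')['px'];b=np.load('/tmp/side.npz')['px']
A=cv2.resize(a[180:320,285:385],None,fx=4,fy=4)[...,::-1];B=cv2.resize(b[195:335,160:280],None,fx=3.3,fy=4)[...,::-1]
cv2.imwrite('pics/crop.png',np.hstack([A,B]))
E
```

```text
scene
[346. 161.] 45 mean [0.276 0.266 0.021] dir [ 0.04  0.99 -0.11] ends [0.274 0.235 0.025] [0.277 0.296 0.018]
[387. 185.] 51 mean [0.359 0.375 0.022] dir [0.24 0.96 0.14] ends [0.351 0.346 0.018] [0.367 0.406 0.027]
[197. 190.] 67 mean [ 0.424 -0.142  0.057] dir [ 0.96 -0.27  0.01] ends [ 0.404 -0.136  0.057] [ 0.438 -0.146  0.057]
[359. 210.] 132 mean [0.522 0.259 0.15 ] dir [0.18 0.83 0.53] ends [0.516 0.231 0.133] [0.528 0.286 0.168]
[402. 251.] 73 mean [0.56  0.389 0.022] dir [0.32 0.94 0.11] ends [0.55  0.36  0.018] [0.57  0.421 0.026]
[357. 260.] 142 mean [0.643 0.247 0.143] dir [0.18 0.83 0.52] ends [0.638 0.223 0.128] [0.648 0.27  0.158]
[160. 276.] 139 mean [ 0.651 -0.203  0.019] dir [ 0.99  0.13 -0.01] ends [ 0.615 -0.208  0.02 ] [ 0.684 -0.199  0.019]
side
[314. 161.] 60 mean [ 0.644 -0.202  0.019] dir [-0.99 -0.12  0.01] ends [ 0.676 -0.198  0.018] [ 0.614 -0.205  0.019]
[362. 207.] 72 mean [ 0.415 -0.14   0.057] dir [-0.7   0.58  0.42] ends [ 0.463 -0.179  0.028] [ 0.402 -0.13   0.064]
[184. 215.] 135 mean [0.637 0.249 0.141] dir [-0.17 -0.83 -0.53] ends [0.642 0.272 0.156] [0.632 0.222 0.124]
[211. 248.] 189 mean [0.516 0.262 0.15 ] dir [-0.17 -0.84 -0.52] ends [0.521 0.289 0.167] [0.51 0.23 0.13]
[162. 302.] 162 mean [0.555 0.392 0.019] dir [0.33 0.93 0.12] ends [0.544 0.361 0.015] [0.566 0.422 0.023]
[286. 355.] 171 mean [0.27  0.266 0.02 ] dir [-0.04 -0.99  0.12] ends [0.271 0.299 0.016] [0.268 0.234 0.024]
[220. 361.] 177 mean [0.353 0.379 0.02 ] dir [0.24 0.96 0.12] ends [0.345 0.348 0.016] [0.361 0.41  0.024]
l [ 0.501 -0.173  0.021]
m [0.617 0.192 0.048]
s [0.524 0.206 0.111]
[[0.697 0.242 0.073]
 [0.675 0.18  0.034]
 [0.557 0.252 0.065]
 [0.696 0.2   0.051]
 [0.704 0.231 0.071]]
```

View pics/crop.png

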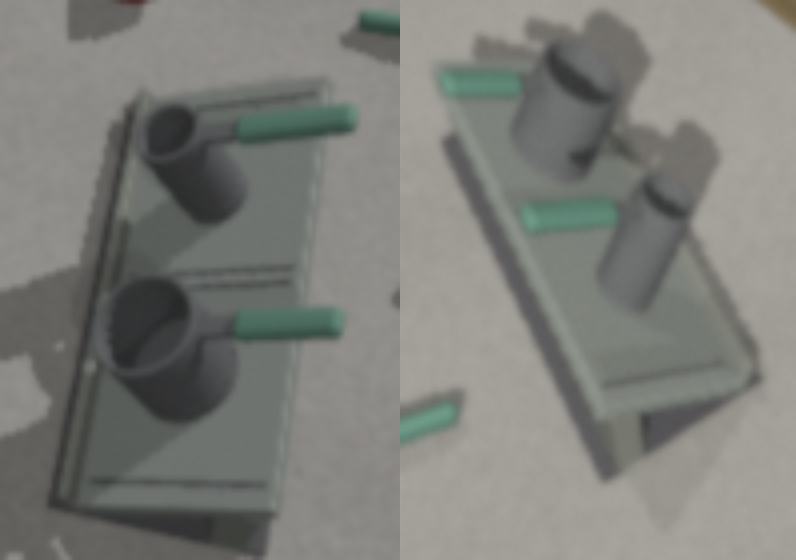

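The close crop confirms it: the narrow steel pot is the near one on the stand and the wide steel pot is the far one. Both have mint handles pointing up the slope, and neither is red.

```bash
python3 - <<'E'
from h import *
from scipy.optimize import least_squares
th=np.radians(32);ps=np.radians(77.8);u=np.array([np.cos(ps),np.sin(ps),0])
n=-np.sin(th)*u+np.array([0,0,np.cos(th)]);Z=np.array([0,0,1.])
for nm,c,ax,r in(('large',(.512,-.167,.059),Z,.05),('mid',(.624,.1755,.098),n,.033),('small',(.504,.192,.109),n,.022)):
    c=np.array(c);e1=np.cross(ax,u if ax is n else [1,0,0.]);e1/=np.linalg.norm(e1);e2=np.cross(ax,e1)
    for cam in('scene','side'):
        P=np.load(f'/tmp/{cam}.npz')['P'].reshape(-1,3);P=P[np.isfinite(P).all(1)]
        q=P-c;h=q@ax;a=np.stack([q@e1,q@e2],1);rr=np.linalg.norm(a,axis=1)
        k=(abs(h)<.004)&(abs(rr-r)<.012)
        if ax is n: k&=~((q@np.cross(e1,ax)>0)&(abs(q@e1)<.012)) & ~((q@np.cross(ax,e1)>0)&(abs(q@e1)<.012)&(rr>r+.002))
        f=least_squares(lambda x:np.linalg.norm(a[k]-x[:2],axis=1)-(r-.002),[0,0],loss='soft_l1',f_scale=.002)
        print(nm,cam,k.sum(),(c+f.x[0]*e1+f.x[1]*e2).round(4),h[k].mean().round(4),abs(f.fun).mean().round(4))
E
```

```text
large scene 231 [ 0.5055 -0.1686  0.059 ] -0.0004 0.0013
large side 155 [ 0.5024 -0.1682  0.059 ] -0.0009 0.0014
mid scene 164 [0.6292 0.176  0.099 ] 0.0 0.0012
mid side 122 [0.6264 0.1757 0.0985] -0.0006 0.0014
small scene 81 [0.5082 0.1921 0.1096] -0.0007 0.0012
small side 71 [0.5058 0.1925 0.1096] -0.0012 0.0012
```

```bash
R='x'
python3 -m creep '{"translation":[[20,29,2],[39,57,4],[59,86,6],[78,114,8],[98,143,10]],"yaw":[0.05,0.1,0.15,0.2,0.22],"gripper":[0,0,0,0,0]}' 15
python3 -m creep '{"translation":[[20,29,2],[39,57,4],[59,86,6],[78,114,8],[98,143,10]],"yaw":[0.05,0.1,0.15,0.2,0.22],"gripper":[0,0,0,0,0]}'
python3 -m creep '{"translation":[[20,29,0],[39,57,0],[59,86,0],[78,114,0],[98,143,0]],"yaw":[0.05,0.1,0.15,0.2,0.22],"gripper":[0,0,0,0,0]}'
python3 -m creep '{"translation":[[20,29,0],[39,57,0],[59,86,0],[78,114,0],[98,143,0]],"yaw":[0.05,0.1,0.15,0.2,0.22],"gripper":[0,0,0,0,0]}'
```

```text
time_s: 0.52
ee_pos: [0.2386, -0.3871, 0.2338]
eef_rot: [-3.14, -0.0, 0.48]
force: [0.5, -0.8, 0.6]
grip_width: 0.0938
time_s: 0.93
ee_pos: [0.3371, -0.2426, 0.2438]
eef_rot: [-3.14, -0.0, 0.703]
force: [0.8, -1.4, -0.3]
grip_width: 0.0942
time_s: 1.35
ee_pos: [0.4356, -0.0979, 0.2437]
eef_rot: [-3.14, 0.0, 0.926]
force: [0.1, -1.7, 0.7]
grip_width: 0.0937
time_s: 1.77
ee_pos: [0.5341, 0.0468, 0.2434]
eef_rot: [-3.139, 0.0, 1.149]
force: [0.2, -1.2, 0.1]
grip_width: 0.094
```

```bash
python3 -m creep '{"translation":[[20,29,0],[39,57,-5],[59,86,-10],[78,114,-15],[95,135,-20]],"yaw":[0.05,0.1,0.15,0.2,0.209],"gripper":[0,0,0,0,0]}'
python3 - <<'E'
from h import *
a,P=shot('wrist','w1.png')
z=np.load('/tmp/wrist.npz');print(z['tw'],z['Rw'][:,2],ctrl.get_obs()['ee_pos'])
E
```

```text
time_s: 2.18
ee_pos: [0.6296, 0.1841, 0.2225]
eef_rot: [-3.139, 0.001, 1.362]
force: [1.2, -1.5, 0.9]
grip_width: 0.0939
[0.64561176 0.25773098 0.38103088] [-0.05668949 -0.25461288 -0.96538002] [0.63071335 0.18657239 0.22048555]
```

View pics/w1.png

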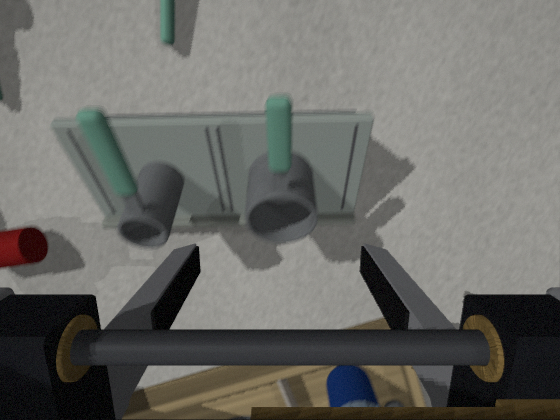

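The wrist view shows the middle pot's rim at (282,208), centred between the fingers (mid column 280), with its handle straight up at (279,130). The yaw and sideways position are right.

```bash
python3 -m creep '{"translation":[[-1,-2,-30],[-1,-4,-60],[-1,-4,-90],[-1,-4,-90],[-1,-4,-90]],"yaw":[0,0,0,0,0],"gripper":[0,0,0,0,0]}'
python3 -c "
from h import *
o=ctrl.get_obs();print(o['ee_pos'],o['eef_rot'],o['force'])"
```

```text
time_s: 2.65
ee_pos: [0.6292, 0.1824, 0.1297]
eef_rot: [-3.134, 0.002, 1.362]
force: [0.7, 0.1, -0.1]
grip_width: 0.0938
[0.62923712 0.18239448 0.12974741] [-3.13439266e+00  1.90699870e-03  1.36245295e+00] [ 0.69819494  0.08537418 -0.09820856]
```

```bash
python3 -m creep '{"translation":[[0,0,-20],[0,0,-41],[0,0,-41],[0,0,-41],[0,0,-41]],"yaw":[0,0,0,0,0],"gripper":[0,0,0,90,200]}' 10
python3 -m creep '{"translation":[[0,0,0],[0,0,0],[0,0,0],[0,0,0],[0,0,0]],"yaw":[0,0,0,0,0],"gripper":[200,200,200,200,200]}'
```

```text
time_s: 3.07
ee_pos: [0.6302, 0.1826, 0.0915]
eef_rot: [-3.137, 0.001, 1.362]
force: [0.0, 0.2, 0.7]
grip_width: 0.0837
time_s: 3.48
ee_pos: [0.6305, 0.1827, 0.0932]
eef_rot: [-3.138, -0.0, 1.363]
force: [-4.8, -0.5, 8.7]
grip_width: 0.0668
```

```bash
python3 -m creep '{"translation":[[1,6,-1],[3,13,-2],[4,18,-4],[5,23,-6],[5,23,-6]],"yaw":[0,0,0,0,0],"gripper":[200,200,200,200,200]}' 8
python3 -m creep '{"translation":[[0,0,20],[0,0,50],[0,0,80],[0,0,110],[0,0,130]],"yaw":[0,0,0,0,0],"gripper":[200,200,200,200,200]}'
python3 - <<'E'
from h import *
a,P=shot('side');b,Q=shot('scene');w,_=shot('wrist');print(ctrl.get_obs()['ee_pos'])
A=cv2.resize(a[90:260,150:310],(400,425));B=cv2.resize(b[120:290,270:430],(400,425))
cv2.imwrite('pics/l1.png',np.hstack([A,B])[...,::-1])
E
```

```text
time_s: 3.9
ee_pos: [0.6359, 0.2063, 0.0882]
eef_rot: [-3.14, -0.001, 1.363]
force: [-0.5, 0.7, 2.9]
grip_width: 0.0617
time_s: 4.32
ee_pos: [0.6362, 0.2064, 0.2217]
eef_rot: [3.141, -0.002, 1.363]
force: [0.7, -0.6, -2.6]
grip_width: 0.0613
[0.6362364  0.206379   0.21926554]
```

View pics/l1.png

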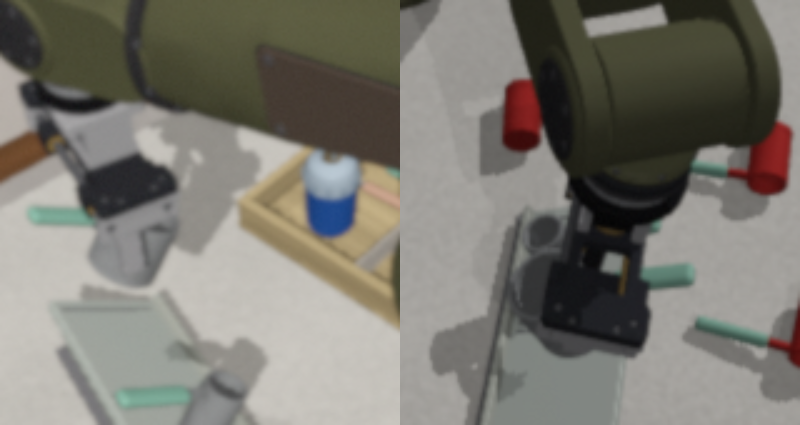

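```bash
cat >> h.py <<'E'
def mint(cam,lo=(55,40,60)):
    z=np.load(f'/tmp/{cam}.npz');P=z['P'];m=cv2.inRange(cv2.cvtColor(z['px'],cv2.COLOR_RGB2HSV),lo,(95,220,255))
    k,l,s,c=cv2.connectedComponentsWithStats(m)
    for i in range(1,k):
        Q=P[l==i];Q=Q[np.isfinite(Q).all(1)]
        if s[i,4]<40 or len(Q)<20: continue
        mu=np.median(Q,0);Q=Q[np.linalg.norm(Q-mu,axis=1)<.06];d=np.linalg.svd(Q-Q.mean(0),full_matrices=False)[2][0]
        t=(Q-mu)@d
        print(cam,c[i].round(),'med',mu.round(3),'dir',d.round(2),'ends',(mu+d*np.percentile(t,1)).round(3),(mu+d*np.percentile(t,99)).round(3))
E
python3 - <<'E'
from h import *
for c in('side','scene','wrist'):mint(c)
w=np.load('/tmp/wrist.npz')['px'];cv2.imwrite('pics/w2.png',w[...,::-1])
E
```

```text
side [315. 162.] med [ 0.635 -0.201  0.019] dir [-0.99 -0.16  0.01] ends [ 0.671 -0.196  0.019] [ 0.613 -0.205  0.019]
side [174. 176.] med [0.635 0.251 0.276] dir [-0.07 -0.79 -0.62] ends [0.637 0.27  0.291] [0.633 0.226 0.256]
side [211. 248.] med [0.516 0.262 0.149] dir [-0.17 -0.83 -0.53] ends [0.521 0.289 0.166] [0.509 0.23  0.129]
side [161. 302.] med [0.555 0.393 0.019] dir [0.33 0.94 0.1 ] ends [0.544 0.361 0.016] [0.566 0.423 0.023]
side [286. 355.] med [0.27  0.266 0.02 ] dir [-0.04 -0.99  0.11] ends [0.271 0.299 0.017] [0.269 0.234 0.024]
side [219. 361.] med [0.353 0.379 0.02 ] dir [0.23 0.97 0.12] ends [0.346 0.347 0.016] [0.361 0.411 0.024]
scene [197. 189.] med [ 0.42  -0.142  0.057] dir [ 0.95 -0.32 -0.04] ends [ 0.401 -0.135  0.058] [ 0.438 -0.148  0.056]
scene [393. 187.] med [0.364 0.39  0.022] dir [-0.23 -0.97 -0.09] ends [0.368 0.408 0.023] [0.36  0.375 0.02 ]
scene [377. 230.] med [0.648 0.257 0.285] dir [-0.49  0.48 -0.73] ends [0.677 0.229 0.327] [0.645 0.26  0.28 ]
scene [402. 252.] med [0.561 0.39  0.02 ] dir [0.32 0.94 0.13] ends [0.55  0.359 0.016] [0.572 0.421 0.024]
scene [160. 276.] med [ 0.652 -0.203  0.019] dir [ 0.99  0.13 -0.02] ends [ 0.615 -0.208  0.02 ] [ 0.685 -0.199  0.018]
wrist [164.  35.] med [0.559 0.389 0.018] dir [-0.33 -0.94 -0.12] ends [0.569 0.417 0.022] [0.548 0.358 0.014]
wrist [269. 208.] med [0.643 0.257 0.28 ] dir [-0.13 -0.86 -0.49] ends [0.646 0.272 0.289] [0.638 0.223 0.261]
wrist [105. 186.] med [0.523 0.265 0.151] dir [0.15 0.84 0.51] ends [0.517 0.23  0.129] [0.527 0.288 0.165]
```

View pics/w2.png

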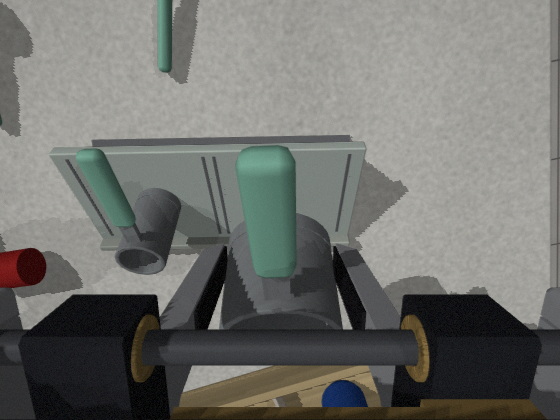

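The pot stayed tilted by about 30° and the fingers slid about 15 mm toward the handle side instead of pivoting. I'll press it flat on the clear worktop between stand and drawer, where the low edge lies about 20 mm outside the grip and so turns it upright. Then I'll regrip.

```bash
python3 -m creep '{"translation":[[-7,-35,0],[-14,-70,0],[-21,-105,0],[-28,-140,-20],[-36,-176,-40]],"yaw":[0,0,0,0,0],"gripper":[200,200,200,200,200]}'
python3 -m creep '{"translation":[[0,0,-20],[0,0,-45],[0,0,-70],[0,0,-90],[0,0,-103]],"yaw":[0,0,0,0,0],"gripper":[200,200,200,200,200]}'
python3 -m creep '{"translation":[[0,0,-4],[0,0,-8],[0,0,-12],[0,0,-16],[0,0,-20]],"yaw":[0,0,0,0,0],"gripper":[200,200,200,200,200]}' 5
```

```text
time_s: 4.88
ee_pos: [0.5993, 0.0292, 0.1776]
eef_rot: [-3.141, -0.002, 1.363]
force: [2.0, -0.3, -2.9]
grip_width: 0.0612
time_s: 5.3
ee_pos: [0.5973, 0.0291, 0.0703]
eef_rot: [-3.136, -0.001, 1.363]
force: [0.1, -0.7, -1.6]
grip_width: 0.06
time_s: 5.72
ee_pos: [0.598, 0.0292, 0.0511]
eef_rot: [-3.138, -0.001, 1.363]
force: [-0.8, 0.9, 0.2]
grip_width: 0.0602
```

```bash
python3 -m creep '{"translation":[[0,0,-3],[0,0,-6],[0,0,-9],[0,0,-11],[0,0,-11]],"yaw":[0,0,0,0,0],"gripper":[200,200,200,200,200]}' 5
python3 - <<'E'
from h import *
for c in('side','scene','wrist'):shot(c);mint(c)
E
```

```text
time_s: 6.13
ee_pos: [0.5982, 0.0295, 0.0402]
eef_rot: [-3.138, -0.001, 1.363]
force: [1.2, 1.4, -0.1]
grip_width: 0.0598
side [246. 211.] med [0.606 0.093 0.059] dir [-0.17 -0.99  0.  ] ends [0.611 0.122 0.059] [0.601 0.065 0.059]
side [211. 248.] med [0.516 0.262 0.15 ] dir [-0.17 -0.84 -0.52] ends [0.522 0.289 0.167] [0.509 0.227 0.128]
side [161. 302.] med [0.555 0.393 0.019] dir [0.33 0.94 0.11] ends [0.544 0.361 0.015] [0.566 0.423 0.023]
side [286. 355.] med [0.27  0.267 0.02 ] dir [-0.04 -0.99  0.12] ends [0.271 0.299 0.017] [0.268 0.233 0.024]
side [219. 361.] med [0.353 0.379 0.02 ] dir [0.24 0.96 0.12] ends [0.346 0.347 0.016] [0.361 0.41  0.024]
scene [345. 162.] med [0.277 0.265 0.018] dir [ 0.04  0.99 -0.14] ends [0.276 0.232 0.023] [0.278 0.296 0.014]
scene [197. 189.] med [ 0.42  -0.141  0.056] dir [ 0.95 -0.32 -0.04] ends [ 0.401 -0.135  0.057] [ 0.437 -0.147  0.056]
scene [387. 186.] med [0.36  0.376 0.019] dir [0.23 0.97 0.12] ends [0.352 0.345 0.015] [0.367 0.408 0.023]
scene [358. 211.] med [0.524 0.258 0.149] dir [0.16 0.83 0.54] ends [0.518 0.229 0.13 ] [0.53  0.287 0.167]
scene [402. 252.] med [0.561 0.39  0.02 ] dir [0.32 0.94 0.13] ends [0.551 0.359 0.015] [0.572 0.422 0.024]
scene [284. 260.] med [0.613 0.094 0.06 ] dir [0.16 0.99 0.  ] ends [0.608 0.064 0.06 ] [0.617 0.122 0.06 ]
scene [160. 276.] med [ 0.652 -0.203  0.019] dir [ 0.99  0.14 -0.01] ends [ 0.615 -0.209  0.02 ] [ 0.684 -0.199  0.019]
wrist [274. 146.] med [0.61  0.095 0.058] dir [-0.18 -0.98  0.  ] ends [0.614 0.121 0.058] [0.604 0.064 0.058]
```

The pot is upright: its handle is level (dir z = 0) at z = 0.059, which matches 62 − 2 mm. Next I release, rise, and refit the rim.

```bash
python3 -m creep '{"translation":[[0,0,0],[0,0,0],[0,0,0],[0,0,15],[0,0,40]],"yaw":[0,0,0,0,0],"gripper":[0,0,0,0,0]}'
python3 -m creep '{"translation":[[0,0,30],[-1,-9,60],[-3,-18,70],[-3,-18,70],[-3,-18,70]],"yaw":[0,0,0.02,0.03,0.037],"gripper":[0,0,0,0,0]}'
python3 - <<'E'
from h import *
from scipy.optimize import least_squares
for c in('side','scene','wrist'):
    shot(c);P=np.load(f'/tmp/{c}.npz')['P'].reshape(-1,3);P=P[np.isfinite(P).all(1)]
    a=P[:,:2]-[.596,.012];k=(abs(P[:,2]-.062)<.004)&(abs(np.linalg.norm(a,axis=1)-.031)<.012)&~((abs(a[:,0]-.01)<.014)&(a[:,1]>0))
    f=least_squares(lambda x:np.linalg.norm(a[k]-x,axis=1)-.031,[0,0],loss='soft_l1',f_scale=.002)
    print(c,k.sum(),f.x+[.596,.012],abs(f.fun).mean())
mint('wrist');o=ctrl.get_obs();print(o['ee_pos'],o['eef_rot'])
E
```

```text
time_s: 6.7
ee_pos: [0.5967, 0.0291, 0.0782]
eef_rot: [-3.134, -0.0, 1.363]
force: [0.6, -0.2, -0.6]
grip_width: 0.0895
time_s: 7.12
ee_pos: [0.5936, 0.0109, 0.148]
eef_rot: [-3.134, -0.0, 1.4]
force: [0.0, -0.0, -1.0]
grip_width: 0.0939
side 96 [0.59306654 0.01110149] 0.0012955369201062613
scene 61 [0.59606585 0.0103003 ] 0.001032826846381175
wrist 1009 [0.59410309 0.01036086] 0.0010318297720303031
wrist [284. 112.] med [0.609 0.094 0.058] dir [-0.18 -0.98  0.  ] ends [0.614 0.122 0.058] [0.604 0.064 0.058]
wrist [362. 394.] med [ 0.643 -0.202  0.016] dir [-0.99 -0.11 -0.01] ends [ 0.68  -0.198  0.017] [ 0.611 -0.206  0.016]
wrist [137. 407.] med [ 0.429 -0.144  0.054] dir [ 0.98  0.16 -0.15] ends [ 0.417 -0.146  0.056] [ 0.437 -0.142  0.053]
[0.59316154 0.01152416 0.14660487] [-3.13111625e+00  1.79228245e-04  1.39987755e+00]
```

```bash
python3 -m creep '{"translation":[[0,0,-30],[1,-1,-60],[1,-1,-80],[1,-1,-87],[1,-1,-87]],"yaw":[0,0,0,0,0],"gripper":[0,0,0,0,0]}' 20
python3 -m creep '{"translation":[[0,0,0],[0,0,0],[0,0,0],[0,0,0],[0,0,0]],"yaw":[0,0,0,0,0],"gripper":[200,200,200,200,200]}'
python3 -m creep '{"translation":[[0,0,0],[0,0,25],[0,0,55],[0,0,85],[0,0,110]],"yaw":[0,0,0,0,0],"gripper":[200,200,200,200,200]}'
```

```text
time_s: 7.68
ee_pos: [0.593, 0.0109, 0.0572]
eef_rot: [-3.127, 0.001, 1.4]
force: [0.0, -0.2, 0.8]
grip_width: 0.0939
time_s: 8.1
ee_pos: [0.5936, 0.0109, 0.0582]
eef_rot: [-3.129, 0.001, 1.4]
force: [0.5, 0.5, 4.6]
grip_width: 0.0666
time_s: 8.52
ee_pos: [0.5935, 0.0109, 0.1703]
eef_rot: [-3.129, 0.0, 1.4]
force: [0.3, -0.0, -2.1]
grip_width: 0.0667
```

```bash
python3 -m creep '{"translation":[[-14,-28,0],[-28,-56,0],[-42,-84,0],[-56,-112,0],[-70,-140,0]],"yaw":[0.1,0.2,0.3,0.4,0.5],"gripper":[200,200,200,200,200]}'
python3 -m creep '{"translation":[[-10,-20,0],[-20,-39,0],[-20,-39,0],[-20,-39,-10],[-20,-39,-20]],"yaw":[0.1,0.16,0.16,0.16,0.16],"gripper":[200,200,200,200,200]}'
python3 - <<'E'
from h import *
for c in('side','scene','wrist'):shot(c);mint(c)
o=ctrl.get_obs();print(o['ee_pos'],o['eef_rot'],o['grip_width'])
w=np.load('/tmp/wrist.npz')['px'];cv2.imwrite('pics/w3.png',w[...,::-1])
E
```

```text
time_s: 8.93
ee_pos: [0.5225, -0.1302, 0.1703]
eef_rot: [-3.129, 0.0, 1.905]
force: [0.6, -0.9, -1.4]
grip_width: 0.0668
time_s: 9.35
ee_pos: [0.5028, -0.1688, 0.1497]
eef_rot: [-3.13, 0.001, 2.064]
force: [0.8, 0.2, -2.7]
grip_width: 0.0663
side [314. 161.] med [ 0.647 -0.203  0.018] dir [-0.99 -0.12  0.02] ends [ 0.678 -0.199  0.017] [ 0.614 -0.207  0.018]
side [340. 181.] med [ 0.464 -0.098  0.15 ] dir [-0.44  0.89  0.13] ends [ 0.487 -0.144  0.143] [ 0.449 -0.068  0.155]
side [362. 208.] med [ 0.413 -0.14   0.056] dir [-0.96  0.29 -0.01] ends [ 0.435 -0.147  0.056] [ 0.393 -0.134  0.056]
side [211. 248.] med [0.516 0.262 0.149] dir [-0.16 -0.84 -0.52] ends [0.522 0.289 0.166] [0.51  0.229 0.128]
side [161. 302.] med [0.556 0.393 0.019] dir [0.34 0.94 0.11] ends [0.544 0.361 0.015] [0.566 0.423 0.022]
side [286. 355.] med [0.27  0.267 0.02 ] dir [-0.04 -0.99  0.12] ends [0.271 0.299 0.016] [0.269 0.233 0.024]
side [219. 361.] med [0.353 0.379 0.02 ] dir [0.23 0.96 0.13] ends [0.346 0.347 0.016] [0.361 0.41  0.024]
scene [345. 162.] med [0.277 0.265 0.018] dir [-0.04 -0.99  0.13] e
[... 372 characters left out ...]
 0.167]
scene [402. 252.] med [0.562 0.39  0.02 ] dir [0.33 0.93 0.15] ends [0.551 0.359 0.015] [0.572 0.421 0.025]
scene [160. 276.] med [ 0.651 -0.203  0.019] dir [0.99 0.14 0.  ] ends [ 0.615 -0.209  0.019] [ 0.684 -0.199  0.019]
wrist [281. 103.] med [ 0.462 -0.093  0.148] dir [ 0.46 -0.89 -0.01] ends [ 0.45  -0.069  0.148] [ 0.476 -0.12   0.148]
wrist [196. 141.] med [ 0.415 -0.142  0.055] dir [ 0.96 -0.29 -0.  ] ends [ 0.395 -0.136  0.055] [ 0.435 -0.148  0.055]
wrist [407. 311.] med [ 0.657 -0.198  0.017] dir [ 0.9  -0.36  0.24] ends [ 0.651 -0.195  0.015] [ 0.665 -0.201  0.019]
[ 0.50229678 -0.16820498  0.14889211] [-3.12764965e+00 -1.67955079e-03  2.06560369e+00] 0.06666922322286797
```

View pics/w3.png

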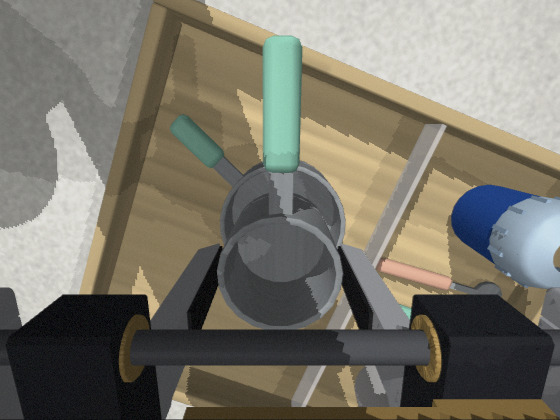

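The middle pot is upright above the large pot, with its rim at (280,270) and the large rim behind it at (283,225). The handles differ by 46° (117° against 163°). Lowering now.

```bash
python3 -m creep '{"translation":[[1,0,-15],[1,0,-30],[1,0,-45],[1,0,-55],[1,0,-62]],"yaw":[0,0,0,0,0],"gripper":[200,200,200,200,200]}'
python3 -m creep '{"translation":[[0,0,-3],[0,0,-6],[0,0,-9],[0,0,-12],[0,0,-13]],"yaw":[0,0,0,0,0],"gripper":[200,200,200,200,200]}'
python3 -m creep '{"translation":[[0,0,-1],[0,0,-1],[0,0,-2],[0,0,-2],[0,0,-2]],"yaw":[0,0,0,0,0],"gripper":[200,200,200,200,200]}'
```

```text
time_s: 9.92
ee_pos: [0.5033, -0.1676, 0.0859]
eef_rot: [-3.127, -0.003, 2.066]
force: [0.5, -0.0, -1.8]
grip_width: 0.0665
time_s: 10.33
ee_pos: [0.504, -0.1684, 0.0754]
eef_rot: [-3.128, 0.0, 2.066]
force: [-12.8, 0.9, 29.9]
grip_width: 0.067
time_s: 10.75
ee_pos: [0.5047, -0.1689, 0.0754]
eef_rot: [-3.129, 0.002, 2.066]
force: [-7.8, 1.0, 20.0]
grip_width: 0.0666
```

```bash
python3 -m creep '{"translation":[[0,0,0],[0,0,0.5],[0,0,0.5]],"yaw":[0,0,0],"gripper":[200,200,200]}'
python3 - <<'E'
from h import *
for c in('side','wrist'):shot(c);mint(c)
E
```

```text
time_s: 11.0
ee_pos: [0.5047, -0.1688, 0.0758]
eef_rot: [-3.129, 0.002, 2.066]
force: [-0.6, -0.4, -3.6]
grip_width: 0.0667
side [314. 161.] med [ 0.644 -0.202  0.019] dir [-0.99 -0.13  0.  ] ends [ 0.678 -0.197  0.019] [ 0.613 -0.206  0.019]
side [337. 200.] med [ 0.466 -0.096  0.078] dir [-0.43  0.85  0.32] ends [ 0.49  -0.144  0.06 ] [ 0.452 -0.07   0.088]
side [361. 206.] med [ 0.417 -0.138  0.057] dir [-0.85  0.53  0.01] ends [ 0.433 -0.148  0.057] [ 0.405 -0.131  0.057]
side [211. 248.] med [0.516 0.262 0.15 ] dir [-0.16 -0.83 -0.53] ends [0.521 0.289 0.167] [0.51  0.228 0.129]
side [161. 302.] med [0.556 0.393 0.019] dir [0.33 0.94 0.12] ends [0.545 0.36  0.015] [0.567 0.423 0.023]
side [286. 355.] med [0.27  0.268 0.02 ] dir [-0.04 -0.99  0.13] ends [0.271 0.3   0.016] [0.268 0.233 0.025]
side [219. 361.] med [0.353 0.38  0.02 ] dir [0.24 0.96 0.12] ends [0.345 0.347 0.016] [0.361 0.41  0.024]
wrist [282. 100.] med [ 0.464 -0.093  0.077] dir [ 0.46 -0.89  0.  ] ends [ 0.452 -0.068  0.077] [ 0.479 -0.12   0.077]
wrist [158. 142.] med [ 0.415 -0.142  0.055] dir [ 0.96 -0.29 -0.01] ends [ 0.396 -0.136  0.055] [ 0.435 -0.148  0.055]
```

It is seated: the handle tops are 22 mm apart in height, as they should be. The fingertips are about level with the large rim, so I'll open only slightly, rise, then open fully.

```bash
python3 -m creep '{"translation":[[0,0,0],[0,0,0],[0,0,0],[0,0,4],[0,0,8]],"yaw":[0,0,0,0,0],"gripper":[62,62,62,62,62]}'
python3 -m creep '{"translation":[[0,0,10],[0,0,30],[0,0,60],[0,0,95],[0,0,130]],"yaw":[0,0,0,0,0],"gripper":[62,62,62,0,0]}'
python3 -m creep '{"translation":[[0,38,5],[0,76,10],[0,114,15],[0,152,20],[0,190,20]],"yaw":[-0.08,-0.16,-0.24,-0.32,-0.4],"gripper":[0,0,0,0,0]}'
python3 -m creep '{"translation":[[2,38,0],[4,76,0],[6,114,0],[8,152,0],[8,192,0]],"yaw":[-0.08,-0.16,-0.24,-0.3,-0.308],"gripper":[0,0,0,0,0]}'
python3 - <<'E'
from h import *
for c in('scene','wrist'):shot(c);mint(c)
o=ctrl.get_obs();print(o['ee_pos'],o['eef_rot'],o['grip_width'])
E
```

```text
time_s: 11.52
ee_pos: [0.5045, -0.1688, 0.0838]
eef_rot: [-3.129, 0.002, 2.066]
force: [-0.2, 0.4, -0.1]
grip_width: 0.0713
time_s: 11.93
ee_pos: [0.5042, -0.1686, 0.2162]
eef_rot: [-3.129, 0.002, 2.066]
force: [1.8, -1.2, 0.2]
grip_width: 0.0811
time_s: 12.35
ee_pos: [0.5041, 0.0231, 0.2384]
eef_rot: [-3.132, 0.002, 1.662]
force: [0.1, 0.6, 0.5]
grip_width: 0.094
time_s: 12.77
ee_pos: [0.5119, 0.2169, 0.2396]
eef_rot: [-3.133, 0.001, 1.35]
force: [0.3, -0.4, -0.1]
grip_width: 0.0938
scene [197. 189.] med [ 0.42  -0.141  0.057] dir [ 0.96 -0.29 -0.01] ends [ 0.4   -0.135  0.057] [ 0.438 -0.147  0.056]
scene [387. 186.] med [0.36  0.375 0.018] dir [0.24 0.96 0.13] ends [0.352 0.345 0.014] [0.368 0.408 0.023]
scene [212. 201.] med [ 0.469 -0.092  0.078] dir [ 0.47 -0.88 -0.  ] ends [ 0.456 -0.068  0.078] [ 0.483 -0.118  0.078]
scene [358. 210.] med [0.524 0.258 0.148] dir [0.16 0.83 0.53] ends [0.518 0.229 0.13 ] [0.529 0.287 0.167]
scene [402. 252.] med [0.561 0.39  0.02 ] dir [0.32 0.94 0.14] ends [0.551 0.359 0.015] [0.572 0.421 0.025]
scene [160. 276.] med [ 0.651 -0.203  0.019] dir [0.99 0.14 0.  ] ends [ 0.615 -0.208  0.019] [ 0.684 -0.199  0.019]
wrist [290.  30.] med [0.556 0.386 0.019] dir [-0.33 -0.94 -0.12] ends [0.564 0.412 0.022] [0.546 0.359 0.015]
wrist [111.  82.] med [0.357 0.379 0.019] dir [-0.23 -0.96 -0.13] ends [0.364 0.41  0.024] [0.349 0.345 0.015]
wrist [281. 169.] med [0.52  0.265 0.151] dir [-0.16 -0.84 -0.51] ends [0.525 0.288 0.165] [0.513 0.23  0.13 ]
wrist [ 78. 198.] med [0.274 0.266 0.019] dir [ 0.05  0.99 -0.12] ends [0.273 0.232 0.023] [0.276 0.299 0.015]
[0.51127527 0.21950224 0.23908942] [-3.13181152e+00  1.04670566e-03  1.35812009e+00] 0.09407206091643779
```

```bash
python3 -m creep '{"translation":[[0,-1,-35],[0,-1,-70],[0,-1,-100],[0,-1,-120],[0,-1,-135]],"yaw":[0,0,0,0,0],"gripper":[0,0,0,0,0]}' 8
python3 -m creep '{"translation":[[0,0,-8],[0,0,-16],[0,0,-23],[0,0,-23],[0,0,-23]],"yaw":[0,0,0,0,0],"gripper":[0,0,0,0,0]}'
python3 -c "
from h import *
o=ctrl.get_obs();print(o['ee_pos'],o['eef_rot'],o['force'])"
```

```text
time_s: 13.28
ee_pos: [0.5107, 0.2178, 0.1028]
eef_rot: [-3.13, 0.002, 1.358]
force: [-0.1, -0.1, 0.9]
grip_width: 0.0938
time_s: 13.7
ee_pos: [0.511, 0.2178, 0.0803]
eef_rot: [-3.131, 0.002, 1.358]
force: [0.8, 0.2, 0.1]
grip_width: 0.0941
[0.5109532  0.21775637 0.0802644 ] [-3.13078233e+00  1.75896649e-03  1.35801202e+00] [0.78566717 0.20995313 0.11433367]
```

Close and lift slowly.

```bash
python3 -m creep '{"translation":[[0,0,0],[0,0,0],[0,0,0],[0,0,0],[0,0,0]],"yaw":[0,0,0,0,0],"gripper":[110,150,200,240,240]}'
python3 -m creep '{"translation":[[0,0,0],[0,0,0],[0,0,4],[0,0,10],[0,0,20]],"yaw":[0,0,0,0,0],"gripper":[240,240,240,240,240]}'
python3 -m creep '{"translation":[[0,0,20],[0,0,45],[0,0,70],[0,0,95],[0,0,110]],"yaw":[0,0,0,0,0],"gripper":[240,240,240,240,240]}'
python3 - <<'E'
from h import *
for c in('side','wrist'):shot(c);mint(c)
o=ctrl.get_obs();print(o['ee_pos'],o['eef_rot'],o['grip_width'])
E
```

```text
time_s: 14.12
ee_pos: [0.511, 0.2178, 0.0805]
eef_rot: [-3.131, 0.002, 1.358]
force: [0.6, -0.1, 0.6]
grip_width: 0.0638
time_s: 14.53
ee_pos: [0.5106, 0.2177, 0.1005]
eef_rot: [-3.13, 0.002, 1.358]
force: [-1.4, -0.1, -1.2]
grip_width: 0.0445
time_s: 14.95
ee_pos: [0.5111, 0.2178, 0.2143]
eef_rot: [-3.133, 0.0, 1.358]
force: [-0.3, -1.5, -1.0]
grip_width: 0.0442
side [336. 201.] med [ 0.465 -0.097  0.078] dir [-0.46  0.84  0.27] ends [ 0.486 -0.134  0.066] [ 0.451 -0.069  0.086]
side [362. 208.] med [ 0.413 -0.14   0.057] dir [-0.96  0.29 -0.02] ends [ 0.433 -0.146  0.057] [ 0.394 -0.134  0.056]
side [201. 211.] med [0.512 0.269 0.285] dir [0.24 0.85 0.47] ends [0.506 0.244 0.271] [0.518 0.291 0.297]
side [161. 302.] med [0.555 0.393 0.019] dir [0.33 0.94 0.13] ends [0.544 0.361 0.015] [0.566 0.423 0.023]
side [286. 355.] med [0.27  0.266 0.02 ] dir [-0.04 -0.99  0.13] ends [0.271 0.299 0.015] [0.268 0.233 0.024]
side [219. 361.] med [0.354 0.379 0.02 ] dir [0.23 0.96 0.13] ends [0.346 0.347 0.015] [0.361 0.411 0.024]
wrist [288.  26.] med [0.554 0.381 0.018] dir [-0.33 -0.93 -0.14] ends [0.561 0.401 0.021] [0.546 0.358 0.015]
wrist [99. 74.] med [0.358 0.379 0.018] dir [-0.23 -0.96 -0.12] ends [0.366 0.411 0.022] [0.35  0.344 0.014]
wrist [264. 204.] med [0.519 0.273 0.289] dir [-0.14 -0.85 -0.5 ] ends [0.522 0.29  0.299] [0.512 0.232 0.265]
wrist [ 64. 197.] med [0.276 0.267 0.017] dir [ 0.05  0.99 -0.13] ends [0.274 0.232 0.022] [0.277 0.299 0.013]
[0.51148574 0.21800882 0.21391246] [-3.13438375e+00 -4.88826139e-04  1.35811862e+00] 0.04456905669945965
```

```bash
python3 -m creep '{"translation":[[10,-36,0],[20,-72,0],[30,-108,0],[40,-144,-20],[49,-178,-40]],"yaw":[0,0,0,0,0],"gripper":[240,240,240,240,240]}'
python3 -m creep '{"translation":[[0,0,-30],[0,0,-60],[0,0,-90],[0,0,-110],[0,0,-118]],"yaw":[0,0,0,0,0],"gripper":[240,240,240,240,240]}' 5
python3 -m creep '{"translation":[[0,0,-3],[0,1,-6],[0,2,-9],[1,4,-12],[1,6,-14]],"yaw":[0,0,0,0,0],"gripper":[240,240,240,240,240]}'
python3 - <<'E'
from h import *
for c in('side','wrist'):shot(c);mint(c)
o=ctrl.get_obs();print(o['ee_pos'],o['force'],o['grip_width'])
E
```

```text
time_s: 15.47
ee_pos: [0.5607, 0.0382, 0.1734]
eef_rot: [-3.136, -0.001, 1.358]
force: [0.5, 0.3, -0.7]
grip_width: 0.0446
time_s: 15.88
ee_pos: [0.5586, 0.0381, 0.0515]
eef_rot: [-3.13, 0.001, 1.358]
force: [0.2, -0.0, -1.9]
grip_width: 0.0447
time_s: 16.3
ee_pos: [0.5609, 0.0444, 0.0394]
eef_rot: [-3.133, -0.0, 1.358]
force: [-0.4, 0.9, 5.9]
grip_width: 0.0447
side [251. 211.] med [0.57  0.104 0.099] dir [-0.18 -0.93 -0.32] ends [0.577 0.135 0.11 ] [0.563 0.068 0.087]
side [161. 302.] med [0.555 0.393 0.02 ] dir [0.33 0.94 0.12] ends [0.544 0.361 0.016] [0.566 0.423 0.023]
side [286. 355.] med [0.27  0.267 0.02 ] dir [-0.04 -0.99  0.12] ends [0.271 0.299 0.016] [0.269 0.234 0.024]
side [219. 361.] med [0.354 0.38  0.02 ] dir [0.24 0.96 0.12] ends [0.346 0.347 0.016] [0.361 0.41  0.024]
wrist [277. 145.] med [0.575 0.113 0.1  ] dir [-0.2  -0.93 -0.3 ] ends [0.58  0.137 0.107] [0.566 0.073 0.087]
[0.56077186 0.04456886 0.03922686] [-0.00495358  2.19626209  4.47188392] 0.04493071079764452
```

Tilt is down to about 18°, so the press is working. I'll continue.

```bash
python3 -m creep '{"translation":[[0,2,-2],[1,4,-4],[1,6,-6],[1,8,-8],[1,8,-9]],"yaw":[0,0,0,0,0],"gripper":[240,240,240,240,240]}'
python3 - <<'E'
from h import *
for c in('side','wrist'):shot(c);mint(c)
o=ctrl.get_obs();print(o['ee_pos'],o['force'],o['grip_width'])
E
```

```text
time_s: 16.82
ee_pos: [0.5627, 0.0532, 0.0311]
eef_rot: [-3.136, -0.001, 1.359]
force: [0.6, 2.4, 7.6]
grip_width: 0.0446
side [244. 220.] med [0.575 0.125 0.078] dir [-0.2  -0.98 -0.08] ends [0.582 0.158 0.081] [0.568 0.09  0.075]
side [161. 302.] med [0.556 0.393 0.02 ] dir [0.33 0.94 0.11] ends [0.544 0.361 0.016] [0.566 0.423 0.023]
side [286. 355.] med [0.27  0.267 0.02 ] dir [-0.05 -0.99  0.13] ends [0.272 0.299 0.016] [0.269 0.233 0.024]
side [219. 361.] med [0.354 0.38  0.02 ] dir [0.24 0.96 0.12] ends [0.346 0.347 0.016] [0.361 0.41  0.024]
wrist [279. 118.] med [0.579 0.129 0.077] dir [-0.21 -0.98 -0.07] ends [0.585 0.158 0.079] [0.571 0.091 0.074]
[0.56263576 0.05308241 0.03100965] [0.83574887 1.92538018 3.62138733] 0.04489296372480453
```

```bash
python3 -m creep '{"translation":[[0,1,-1],[0,2,-2],[0,3,-4],[0,3,-4],[0,3,-4]],"yaw":[0,0,0,0,0],"gripper":[240,240,240,240,240]}'
python3 -m creep '{"translation":[[0,0,0],[0,0,0],[0,0,0],[0,0,0],[0,0,0]],"yaw":[0,0,0,0,0],"gripper":[100,70,40,0,0]}'
python3 -m creep '{"translation":[[0,0,20],[0,0,50],[0,0,80],[0,0,110],[0,0,120]],"yaw":[0,0,0,0,0],"gripper":[0,0,0,0,0]}'
python3 - <<'E'
from h import *
from scipy.optimize import least_squares
for c in('side','scene','wrist'):
    shot(c)
    P=np.load(f'/tmp/{c}.npz')['P'].reshape(-1,3);P=P[np.isfinite(P).all(1)]
    k0=np.array([.561,.048])
    for it in range(2):
        a=P[:,:2]-k0;k=(abs(P[:,2]-.074)<.004)&(np.linalg.norm(a,axis=1)<(.034 if it==0 else .026))&~((abs(a[:,0]-.006)<.013)&(a[:,1]>0))
        f=least_squares(lambda x:np.linalg.norm(a[k]-x,axis=1)-.020,[0,0],loss='soft_l1',f_scale=.002);k0=k0+f.x
    print(c,k.sum(),k0,abs(f.fun).mean())
mint('side');mint('wrist');o=ctrl.get_obs();print(o['ee_pos'],o['eef_rot'])
E
```

```text
time_s: 17.33
ee_pos: [0.5632, 0.0563, 0.0273]
eef_rot: [-3.137, -0.002, 1.359]
force: [2.4, 1.3, 3.5]
grip_width: 0.0451
time_s: 17.75
ee_pos: [0.563, 0.0563, 0.0271]
eef_rot: [-3.136, -0.002, 1.359]
force: [0.2, 0.1, -0.5]
grip_width: 0.0748
time_s: 18.17
ee_pos: [0.5643, 0.0563, 0.1515]
eef_rot: [-3.141, -0.003, 1.359]
force: [1.0, -0.7, 0.9]
grip_width: 0.0939
side 50 [0.56163365 0.05300242] 0.0011832686564004528
scene 5 [0.56467793 0.05425219] 0.00014161392032132695
wrist 616 [0.56254785 0.05313256] 0.001010450541257157
side [314. 161.] med [ 0.645 -0.202  0.019] dir [-0.99 -0.13  0.  ] ends [ 0.676 -0.198  0.019] [ 0.614 -0.207  0.019]
side [337. 200.] med [ 0.466 -0.097  0.078] dir [-0.42  0.82  0.38] ends [ 0.489 -0.141  0.057] [ 0.453 -0.07   0.09 ]
side [242. 223.] med [0.576 0.131 0.071] dir [-0.2  -0.98 -0.  ] ends [0.583 0.164 0.071] [0.569 0.095 0.07 ]
side [161. 302.] med [0.556 0.393 0.02 ] dir [0.33 0.94 0.11] ends [0.544 0.361 0.016] [0.566 0.423 0.023]
side [286. 355.] med [0.27  0.266 0.02 ] dir [-0.04 -0.99  0.12] ends [0.271 0.299 0.016] [0.268 0.233 0.024]
side [220. 361.] med [0.354 0.38  0.02 ] dir [0.23 0.96 0.12] ends [0.346 0.348 0.016] [0.361 0.41  0.024]
wrist [279. 123.] med [0.579 0.131 0.07 ] dir [-0.21 -0.98  0.01] ends [0.586 0.163 0.069] [0.571 0.096 0.07 ]
wrist [199. 403.] med [ 0.462 -0.082  0.076] dir [ 0.55 -0.83  0.01] ends [ 0.452 -0.066  0.076] [ 0.477 -0.104  0.077]
[0.56292655 0.05625387 0.14679987] [-3.13666187e+00 -1.70087931e-03  1.35868432e+00]
```

The small pot is standing upright, with its handle level at z = 0.07. Regripping it near the rim.

```bash
python3 -m creep '{"translation":[[-1,-3,-25],[-1,-3,-50],[-1,-3,-70],[-1,-3,-74],[-1,-3,-74]],"yaw":[0,0,0,0,0],"gripper":[0,0,0,0,0]}' 20
python3 -m creep '{"translation":[[0,0,0],[0,0,0],[0,0,0],[0,0,0],[0,0,0]],"yaw":[0,0,0,0,0],"gripper":[110,150,200,240,240]}'
python3 -m creep '{"translation":[[0,0,0],[0,0,0],[0,0,0],[0,0,0],[0,0,0]],"yaw":[0,0,0,0,0],"gripper":[240,240,240,240,240]}'
python3 -m creep '{"translation":[[0,0,25],[0,0,50],[0,0,80],[0,0,110],[0,0,130]],"yaw":[0,0,0,0,0],"gripper":[240,240,240,240,240]}'
```

```text
time_s: 18.73
ee_pos: [0.5605, 0.0532, 0.0703]
eef_rot: [-3.132, -0.001, 1.359]
force: [0.0, -0.1, 0.7]
grip_width: 0.0939
time_s: 19.15
ee_pos: [0.5608, 0.0532, 0.0709]
eef_rot: [-3.133, -0.001, 1.359]
force: [0.1, -0.4, -0.5]
grip_width: 0.0639
time_s: 19.57
ee_pos: [0.561, 0.0532, 0.0711]
eef_rot: [-3.133, -0.001, 1.359]
force: [1.2, 0.2, 1.5]
grip_width: 0.044
time_s: 19.98
ee_pos: [0.5612, 0.0532, 0.2037]
eef_rot: [-3.135, -0.001, 1.359]
force: [0.6, -0.6, -0.4]
grip_width: 0.0438
```

```bash
python3 - <<'E'
from h import *
from scipy.optimize import least_squares
for c in('scene','side'):
    shot(c);P=np.load(f'/tmp/{c}.npz')['P'].reshape(-1,3);P=P[np.isfinite(P).all(1)]
    a=P[:,:2]-[.504,-.168];k=(abs(P[:,2]-.081)<.004)&(abs(np.linalg.norm(a,axis=1)-.031)<.012)&~((a@[-.46,.89]>0)&(abs(a@[.89,.46])<.014))
    f=least_squares(lambda x:np.linalg.norm(a[k]-x,axis=1)-.031,[0,0],loss='soft_l1',f_scale=.002)
    print(c,k.sum(),f.x+[.504,-.168],abs(f.fun).mean())
    mint(c)
E
```

```text
scene 129 [ 0.50617682 -0.16774099] 0.0011994235751027725
scene [345. 162.] med [0.277 0.264 0.018] dir [ 0.04  0.99 -0.12] ends [0.276 0.232 0.022] [0.279 0.296 0.014]
scene [197. 189.] med [ 0.419 -0.141  0.057] dir [ 0.95 -0.3  -0.03] ends [ 0.4   -0.135  0.057] [ 0.438 -0.147  0.056]
scene [387. 186.] med [0.359 0.375 0.019] dir [0.24 0.96 0.13] ends [0.352 0.345 0.015] [0.367 0.408 0.023]
scene [212. 201.] med [ 0.469 -0.093  0.078] dir [ 0.46 -0.89 -0.01] ends [ 0.456 -0.068  0.079] [ 0.483 -0.119  0.078]
scene [304. 219.] med [0.582 0.13  0.205] dir [ 0.2   0.98 -0.  ] ends [0.575 0.096 0.205] [0.589 0.163 0.204]
scene [402. 252.] med [0.561 0.39  0.02 ] dir [0.32 0.94 0.13] ends [0.551 0.359 0.015] [0.572 0.421 0.024]
scene [160. 276.] med [ 0.651 -0.203  0.019] dir [ 0.99  0.14 -0.  ] ends [ 0.615 -0.208  0.019] [ 0.685 -0.198  0.019]
side 96 [ 0.50301638 -0.16712928] 0.0014896195465558257
side [314. 161.] med [ 0.644 -0.203  0.019] dir [-0.99 -0.11  0.02] ends [ 0.678 -0.199  0.018] [ 0.614 -0.207  0.019]
side [239. 185.] med [0.575 0.129 0.207] dir [-0.19 -0.98 -0.01] ends [0.582 0.164 0.207] [0.569 0.096 0.207]
side [337. 200.] med [ 0.466 -0.097  0.078] dir [-0.44  0.85  0.3 ] ends [ 0.491 -0.145  0.06 ] [ 0.452 -0.069  0.088]
side [362. 208.] med [ 0.413 -0.14   0.056] dir [-0.96  0.29 -0.  ] ends [ 0.434 -0.146  0.056] [ 0.394 -0.134  0.056]
side [161. 302.] med [0.556 0.393 0.02 ] dir [0.33 0.94 0.12] ends [0.544 0.361 0.016] [0.566 0.423 0.023]
side [286. 355.] med [0.27  0.267 0.02 ] dir [-0.04 -0.99  0.12] ends [0.271 0.299 0.016] [0.268 0.233 0.024]
side [219. 361.] med [0.354 0.379 0.02 ] dir [0.23 0.96 0.13] ends [0.346 0.347 0.016] [0.361 0.41  0.024]
```

```bash
python3 -m creep '{"translation":[[-8,-32,0],[-17,-64,0],[-25,-96,0],[-33,-128,0],[-42,-160,0]],"yaw":[-0.02,-0.04,-0.06,-0.08,-0.1],"gripper":[240,240,240,240,240]}'
python3 -m creep '{"translation":[[-7,-30,0],[-15,-61,0],[-15,-61,0],[-15,-61,-10],[-15,-61,-20]],"yaw":[0,0,0,0,0],"gripper":[240,240,240,240,240]}'
python3 - <<'E'
from h import *
shot('wrist','w4.png');mint('wrist')
o=ctrl.get_obs();print(o['ee_pos'],o['eef_rot'],o['grip_width'])
E
```

```text
time_s: 20.5
ee_pos: [0.519, -0.108, 0.2028]
eef_rot: [-3.136, -0.002, 1.258]
force: [1.4, 0.7, -0.6]
grip_width: 0.0442
time_s: 20.92
ee_pos: [0.5038, -0.1685, 0.1812]
eef_rot: [-3.136, -0.002, 1.258]
force: [0.4, -0.2, -1.2]
grip_width: 0.0441
wrist [279. 113.] med [ 0.528 -0.091  0.18 ] dir [-0.31 -0.95  0.  ] ends [ 0.538 -0.061  0.18 ] [ 0.517 -0.127  0.18 ]
wrist [205. 145.] med [ 0.466 -0.093  0.077] dir [ 0.47 -0.88 -0.  ] ends [ 0.453 -0.068  0.077] [ 0.48  -0.12   0.077]
wrist [426. 192.] med [ 0.645 -0.203  0.017] dir [-0.99 -0.14 -0.  ] ends [ 0.68  -0.198  0.017] [ 0.61  -0.208  0.017]
wrist [179. 214.] med [ 0.416 -0.142  0.055] dir [ 0.96 -0.28  0.  ] ends [ 0.396 -0.136  0.055] [ 0.436 -0.148  0.055]
[ 0.50312625 -0.16775697  0.17890471] [-3.13233212e+00 -2.58086336e-03  1.25859348e+00] 0.04379230395081843
```

View pics/w4.png

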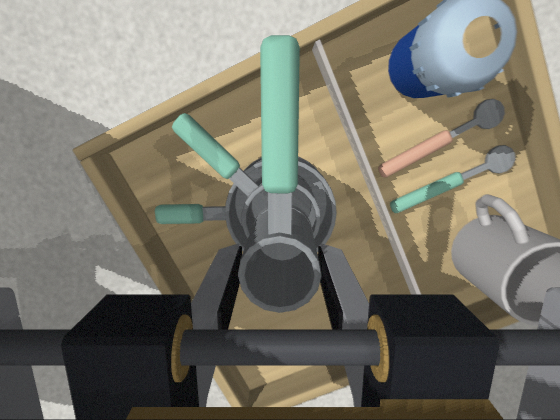

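The small pot hangs upright over the nest, with its rim at (280,270) and the nested rims at about (282,205). The handles fan at 72°, 118° and 164°. Lowering.

```bash
python3 -m creep '{"translation":[[1,0,-18],[1,0,-36],[1,0,-50],[1,0,-60],[1,0,-68]],"yaw":[0,0,0,0,0],"gripper":[240,240,240,240,240]}'
python3 -m creep '{"translation":[[0,0,-3],[0,0,-6],[0,0,-8],[0,0,-10],[0,0,-11]],"yaw":[0,0,0,0,0],"gripper":[240,240,240,240,240]}'
python3 -m creep '{"translation":[[0,0,-0.5],[0,0,-1],[0,0,-1],[0,0,-1],[0,0,-1]],"yaw":[0,0,0,0,0],"gripper":[240,240,240,240,240]}'
python3 - <<'E'
from h import *
shot('wrist');mint('wrist')
E
```

```text
time_s: 21.38
ee_pos: [0.5039, -0.1666, 0.1093]
eef_rot: [-3.13, -0.003, 1.26]
force: [0.3, -0.2, -2.2]
grip_width: 0.0439
time_s: 21.8
ee_pos: [0.5047, -0.167, 0.0995]
eef_rot: [-3.133, -0.003, 1.26]
force: [-0.6, 0.2, 11.7]
grip_width: 0.0443
time_s: 22.22
ee_pos: [0.5053, -0.1673, 0.0996]
eef_rot: [-3.135, -0.002, 1.26]
force: [-0.8, -0.4, 7.3]
grip_width: 0.0441
wrist [280. 113.] med [ 0.53  -0.09   0.099] dir [-0.31 -0.95  0.  ] ends [ 0.539 -0.06   0.099] [ 0.518 -0.125  0.099]
wrist [170. 156.] med [ 0.466 -0.093  0.077] dir [ 0.46 -0.89 -0.  ] ends [ 0.453 -0.068  0.077] [ 0.48  -0.12   0.077]
wrist [471. 216.] med [ 0.645 -0.203  0.017] dir [-0.99 -0.14 -0.  ] ends [ 0.681 -0.198  0.017] [ 0.61  -0.208  0.017]
wrist [140. 247.] med [ 0.417 -0.142  0.055] dir [-0.96  0.28  0.02] ends [ 0.436 -0.147  0.054] [ 0.396 -0.135  0.055]
```

The handle tops are at 0.099, 0.077 and 0.055, in steps of exactly 22 mm, so the pot is down with force on it. Releasing slightly, then rising clear.

```bash
python3 -m creep '{"translation":[[0,0,0],[0,0,0],[0,0,0],[0,0,0],[0,0,4]],"yaw":[0,0,0,0,0],"gripper":[120,110,110,110,110]}'
python3 -m creep '{"translation":[[0,0,10],[0,0,30],[0,0,60],[0,0,95],[0,0,130]],"yaw":[0,0,0,0,0],"gripper":[110,110,110,110,110]}'
python3 -m creep '{"translation":[[0,20,0],[0,50,0],[0,80,0],[0,110,0],[0,110,0]],"yaw":[0,0,0,0,0],"gripper":[110,110,110,110,110]}'
python3 - <<'E'
from h import *
for c in('scene','side','wrist'):shot(c);mint(c)
b=np.load('/tmp/scene.npz')['px'];d=np.load('/tmp/side.npz')['px']
cv2.imwrite('pics/fin.png',np.hstack([cv2.resize(b[165:335,70:250],(400,400)),cv2.resize(d[100:250,235:435],(400,400))])[...,::-1])
o=ctrl.get_obs();print(o['ee_pos'],o['force'],np.abs(o['joint_vel']).max())
E
```

```text
time_s: 22.68
ee_pos: [0.505, -0.1672, 0.1033]
eef_rot: [-3.134, -0.002, 1.26]
force: [-0.7, 0.9, -0.3]
grip_width: 0.0535
time_s: 23.1
ee_pos: [0.5046, -0.1671, 0.2354]
eef_rot: [-3.134, -0.002, 1.26]
force: [1.6, 0.6, 0.3]
grip_width: 0.0536
time_s: 23.52
ee_pos: [0.5045, -0.0533, 0.2363]
eef_rot: [-3.135, -0.003, 1.263]
force: [-0.0, -0.6, -0.6]
grip_width: 0.0533
scene [345. 162.] med [0.277 0.264 0.018] dir [-0.05 -0.99  0.12] ends [0.278 0.296 0.014] [0.275 0.232 0.022]
scene [387. 186.] med [0.36  0.375 0.018] dir [0.24 0.96 0.13] ends [0.352 0.345 0.014] [0.368 0.408 0.022]
scene [197. 190.] med [ 0.422 -0.142  0.056] dir [ 0.94 -0.34 -0.04] ends [ 0.408 -0.137  0.057] [ 0.438 -0.148  0.055]
scene [212. 201.] med [ 0.469 -0.093  0.078] dir [ 0.46 -0.89  0.01] ends [ 0.455 -0.068  0.078] [ 0.482 -0.119  0.079]
scene [207. 219.] med [ 0.534 -0.094  0.101] dir [0.31 0.95 0.01] ends [ 0.523 -0.126  0.1  ] [ 0.545 -0.059  0.101]
scene [402. 252.] med [0.561 0.39  0.02 ] dir [0.32 0.94 0.14] ends [0.551 0.359 0.015] [0.572 0.422 0.024]
scene [160. 276.] med [ 0.651 -0.203  0.019] d
[... 747 characters left out ...]
269 0.233 0.025]
side [219. 361.] med [0.354 0.379 0.02 ] dir [0.23 0.96 0.13] ends [0.346 0.347 0.016] [0.361 0.41  0.024]
wrist [317. 235.] med [ 0.53  -0.09   0.099] dir [-0.31 -0.95 -0.01] ends [ 0.54  -0.059  0.099] [ 0.518 -0.125  0.098]
wrist [255. 247.] med [ 0.466 -0.092  0.077] dir [ 0.47 -0.88 -0.  ] ends [ 0.452 -0.067  0.077] [ 0.48  -0.119  0.077]
wrist [425. 268.] med [ 0.646 -0.203  0.016] dir [-0.99 -0.14 -0.  ] ends [ 0.681 -0.198  0.017] [ 0.61  -0.208  0.016]
wrist [238. 291.] med [ 0.426 -0.144  0.054] dir [ 0.99 -0.08 -0.09] ends [ 0.412 -0.143  0.056] [ 0.437 -0.145  0.053]
[ 0.50469925 -0.05718647  0.2359462 ] [ 1.00097529 -0.79664286 -0.36596557] 0.022816775067725205
```

View pics/fin.png

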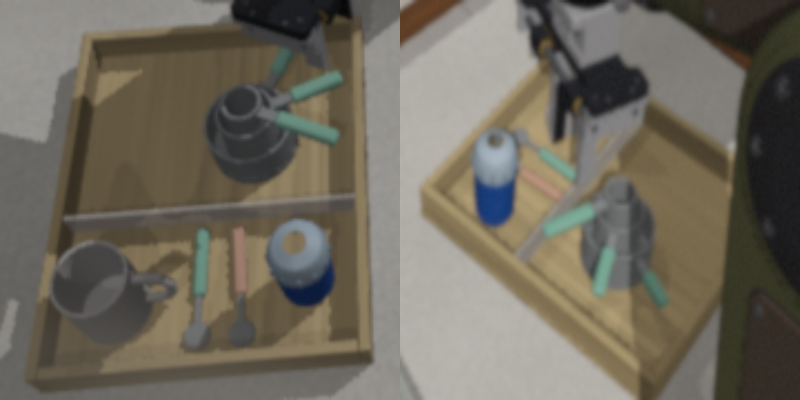

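The final view shows the three pots nested and concentric, with the handles fanned and the drawer items where they were. The gripper is clear of everything.

```bash
python3 -c "
from station import ctrl
print(ctrl.hand_in())"
```

```text
the job is handed in; nothing more can be done
None
```

The three pots are nested in the drawer and the job was handed in at about 23.7 s of the 67 s allowed. No verdict is reported.

**What I did:**
- The middle pot did not turn upright on the stand as planned; the fingers slid about 15 mm along it instead.
- I pressed it upright on the clear worktop, regripped it at the rim and lowered it into the large pot. The small pot went the same way into the middle one.
- Each was let go only after the force reading showed it down: 20–30 N for the middle pot and 7–12 N for the small one.

**Last checks:**
- **Height:** the handle tops are at about 0.055, 0.077 and 0.099 m. That is 22 mm per step, as it should be when seated, and the wrist camera shows all handles level within about 1°.
- **Handle angles:** about 164° (large), 118° (middle) and 72° (small), so roughly 46° per step in the same direction.
- **Large pot and drawer items:** the large pot's handle and the mint spoon read within a few millimetres of where they started. The mug, dispenser and other spoon look unmoved in the picture but were not measured.
- **Disagreements:** the side and scene cameras differ by 2–3 mm in x on the pot centres. The side camera also shows a false slope on the middle handle, where it seems to mix in points from the surfaces beside it; the scene and wrist views show that handle level.

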